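# Book out and hold a self-closing parts drawer at its mark

## Task

Book out some bolts on the stock keypad by pressing its red key, then the green one, then the yellow one, each right down by itself and let up again, leaving the white cancel key alone and the organiser's top drawer shut meanwhile. Then draw the blue parts organiser's self-closing top drawer out by its orange pull bar until its red pointer stands over the yellow clip on the runner, and keep it there: finish while still holding the drawer, since the spring shuts the drawer if you let go. Leave the other things on the shelf where they are.

Things in the scene. Friction and masses are not known exactly. Their poses are not given: they have to be found in the camera images.
- organiser: blue parts organiser, fixed, 150 deep (x) x 200 wide (y) x 100 mm high, on either side of the shelf. Origin: centre of its underside; its -x axis points out of its front, the way the drawer opens (roughly towards the robot), z up. Two grey runners 10 mm wide, tops at z = 80 mm, stick out 120 mm from its front at y = +97 and -97 mm. The three small lower drawers do not open.
- drawer_out (a joint): how far the wide clear top drawer is out, in m: 0 shut, 0.105 at its stop. A spring pulls it shut with 3.5 N at 0, rising by 0.7 N per 10 mm (9.5 N at 85 mm). The drawer slides along the organiser's -x axis.
- drawer: the wide clear top drawer with its bar and pointer. Origin and axes coincide with the organiser's while it is shut and move with it along the organiser's -x.
- pull (a point): orange pull bar of the drawer: level round bar 12 mm thick, 96 mm long along its y, on two stems 84 mm apart. The point: centre of the bar; axes as the organiser's. Drawer shut: at x = -118, y = 0, z = 78 mm in the organiser's frame; 32 mm clear gap behind it to the drawer front. Can be taken from straight above, fingers closing along the organiser's x.
- pointer (a point): red pointer fixed to the drawer, a strip 6 mm (organiser x) x 24 mm (y) x 3 mm, sticking out over the +y runner. The point is on its centreline; drawer shut: at x = -77.5, y = +106, z = 86 mm in the organiser's frame. Moves with the drawer.
- clip: yellow clip, the mark, fixed astride the +y runner: 12 mm (organiser x) x 36 mm (y), top 3 mm above the runner. Origin: on the runner's top, at the middle of the 12 mm, at y = +97 mm in the organiser's frame; axes as the organiser's. The pointer passes above without touching. Its place differs each time: 42 to 82 mm of drawer travel brings the pointer over it.
- keypad: grey stock keypad with black face, fixed to the shelf, 130 x 130 x 24 mm. Origin: centre of its underside, z up. The keys, 27 mm to either side of its middle in x and y, stand up from black collars 42 mm across; key tops are 46.5 mm above the shelf, 10 mm above the collars.
- key_red_top (a point): middle of the top face of the red round key of the keypad (26 mm across; which key sits at which of the keypad's four corners differs each time; neighbours are 54 mm apart). Keys press straight down.
- key_green_top (a point): middle of the top face of the green round key of the keypad (26 mm across; which key sits at which of the keypad's four corners differs each time; neighbours are 54 mm apart). Keys press straight down.
- key_yellow_top (a point): middle of the top face of the yellow round key of the keypad (26 mm across; which key sits at which of the keypad's four corners differs each time; neighbours are 54 mm apart). Keys press straight down.
- key_white_top (a point): middle of the top face of the white round key of the keypad (26 mm across; which key sits at which of the keypad's four corners differs each time; neighbours are 54 mm apart). Keys press straight down (the cancel key, not to be pressed).
- key_red (a joint): how far the red key is pressed, in m: 0 up, 0.006 fully down; spring return, about 5 N fully down
- key_green (a joint): how far the green key is pressed, in m: 0 up, 0.006 fully down; spring return, about 5 N fully down
- key_yellow (a joint): how far the yellow key is pressed, in m: 0 up, 0.006 fully down; spring return, about 5 N fully down
- key_white (a joint): how far the white key is pressed, in m: 0 up, 0.006 fully down; spring return, about 5 N fully down
- bucket_lid: white plastic bucket lid, 224 mm across, 16 mm high, lying flat; origin at the centre of its underside. Bystander.
- screwdriver: red-handled flat screwdriver, 200 mm long along its x, lying on the shelf; origin under its middle. Bystander.
- wheel_bolt: chrome wheel bolt, 30 mm across, 58 mm tall, standing on its head; origin at the centre of its underside. Bystander.
- trim_tool: black plastic interior trim tool, 200 mm long along its x, 8 mm thick, lying flat; origin under its middle. Bystander.
- spray_can: green-banded spray can, 60 mm across, 170 mm tall, standing; origin at the centre of its underside. Bystander.
- washer_jar: glass jar with black cap, 68 mm across, 85 mm tall, standing; origin at the centre of its underside. Bystander.

How it is judged:
On the way, in this order (a step that is already met when the one before it is completed fails the run):
1. the red key is pressed right down, alone, with the drawer still shut (value of joint key_red above 0.0042 m and value of joint drawer_out below 0.01 m and value of joint each of key_green, key_yellow, key_white below 0.002 m), for 0.1 s.
2. the green key is pressed right down, alone, with the drawer still shut (value of joint key_green above 0.0042 m and value of joint drawer_out below 0.01 m and value of joint each of key_red, key_yellow, key_white below 0.002 m), for 0.1 s.
3. the yellow key is pressed right down, alone, with the drawer still shut (value of joint key_yellow above 0.0042 m and value of joint drawer_out below 0.01 m and value of joint each of key_red, key_green, key_white below 0.002 m), for 0.1 s.
4. the drawer is held with the pointer over the clip (x of pointer in the frame of clip between -0.006 and 0.006 m and contact force between the fingers and drawer above 2 N), for 0.5 s.
At the end, for the whole second after the job is handed in: The drawer stands still with the pointer's centreline over the 12 mm clip (within 6 mm of its middle), the fingers bear on the drawer (its pull bar) with more than 2 N, and all four keys are up (all of step 4 and velocity of joint drawer_out between -0.01 and 0.01 m/s and value of joint each of key_red, key_green, key_yellow, key_white below 0.002 m); the arm keeps its last pose, push and grip.
It fails at once if the white cancel key is pressed (value of joint key_white above 0.003 m).
It fails at once if another thing on the shelf is shifted by more than 20 mm (distance of any of bucket_lid, screwdriver, wheel_bolt, trim_tool, spray_can, washer_jar from where it was at the start of the episode above 0.02 m).
It also fails if it takes over 58 s, if anything falls off the work surface, if the arm or the gripper's body presses on something with over 40 N, if the wrist force passes 120 N, or if a joint passes its speed limit or range.

## Robot

A 6-joint arm with a two-finger parallel gripper is mounted at the origin on the work surface. World frame = base frame: x ahead of the robot, y to its left, z up, the work surface at z = 0. Lengths are in m, angles in rad, forces in N, time in s.
With the tool pointing down it reaches from about 0.425 to 0.95 m from the base axis. Payload 3.5 kg.
Tool frame: the origin (TCP) lies between the finger pads; the fingertips stand 19 mm ahead of it and the grasp point (between the pads) is the TCP; z points along the fingers, y is the line along which they close (so a half turn about z gives the same grasp; the last joint's range is limited). The gripper opens to 85 mm and grips with 20 to 120 N. Pads are 22 mm wide; open, the fingers measure 114 mm over their backs; the gripper's body (76 mm by 85 mm) begins 54 mm behind the grasp point. The pads swing forward as they close: fully open they stand 13 mm farther back than shut.
Start: joints at [-1.419, 0.286, 1.577, -0, 1.279, -0.15], TCP at [0.201, -0.644, 0.25] pointing down, gripper open.
Joint ranges: [-2.77, 2.77], [-0.9, 2.22], [0.21, 2.48], [-1.53, 4.67], [0.24, 2.81], [-2.84, 2.84]. Speed limits (rad/s): [2.79, 2.79, 3.14, 3.14, 3.14, 3.14].

## Interface

Orientations are given as a unit quaternion [w, x, y, z].
In Python, from station import r, imaging gives the robot as it stands.
- The arm moves only by the tool step_arm, never from a script. Its argument "steps" is a list that holds one entry, the list of rows, each a list of 7 numbers: the turn, a rotation vector about the tool's x, y, z normalised to -1 to 1, where 1 is pi/2 rad, then the shift along the tool's x, y, z normalised to -1 to 1, where 1 is 0.12 m, then the opening, from -1 (shut) to 1 (fully open). In form: [[[ax, ay, az, tx, ty, tz, gripper], ...]]. A call has 1 to 8 rows; each row is the pose to reach, as a shift and turn from the pose commanded when the call began, along the tool's axes at that moment; what a row does not reach only later rows make up. A row lasts 1/8 s, in which the tool goes at most 62.5 mm and 10.7 degrees, less where a joint would pass 70% of its speed; a pose out of reach is approached as far as the arm can. A call with a number of a shift or a turn outside -1 to 1 is refused whole. A call with a gripper value outside its range is refused whole. The fingers move at their own pace and stop on an object; the grip force is fixed at half the most. Time passes only in rows, so rows that repeat a pose let the fingers close. It gives the time, the measured TCP pose, the force, the opening and the grip force at its end, in the units of the state.
- r.read_state(): the state, without advancing time (a new reading comes with each control period).
- imaging.snapshot(name): name is "scene" or "top"; returns a dict with "pixels" (400x640x3 uint8, blue, green, red), "depth" (400x640 float32, m along the optical axis (not along the pixel's ray), 0 where there is no reading), "fx", "fy", "cx", "cy" (pixels), "extrinsics" (4x4, takes a point from world to camera coordinates). Camera axes: x right, y down, z forward; pixel columns grow to the right and rows downward; lengths in m; the calibration is good to about 2 mm. A picture is of the moment at which its call begins.
- r.sign_off(): hands the job in; it is judged then, once.
The state is a dict: "t": time; "joints": joint angles; "dq": joint speeds; "effort": joint torques, N m; "eef_pos": TCP position; "eef_rot": TCP orientation; "ft_force": force on the tool from outside, world axes, zero at the start; "wrist_torque": the same for the moment, N m; "finger_gap": finger opening in m; "gripper_force": force on a finger pad.
Only numpy, scipy, OpenCV 4.12 (cv2) and the standard library are available. Lean on these libraries where they do the work, as an engineer would, in place of code of your own. Each camera call takes 0.05 s, during which the arm holds its last target. There are 200 camera calls.

## Working session

There is one attempt and no reset: what is moved stays moved. The work goes in short steps, Python scripts to look and compute and a tool call to move; the robot and the scene stay as the last step left them, time stands still between calls to the robot, and variables do not carry over. Pictures are saved under pics/ and viewed, at most 10 in all, crops included, and the job is handed in when it is done.

Besides the shell and the picture viewer there is one more tool, called by a JSON object that holds its "op" and its "data", one argument or row to a line. step_arm: Moves the arm, as the interface text tells. Its arguments: {"type":"object","properties":{"steps":{"type":"array"}},"required":["steps"]}

```bash
ls; mkdir -p pics
python3 - <<'E'
from station import r, imaging
import cv2,numpy as np
print(r.read_state())
for n in("scene","top"):
    s=imaging.snapshot(n); cv2.imwrite(f"pics/{n}0.png",s["pixels"]); np.savez(f"{n}0.npz",**s)
    print(n,s["fx"],s["cx"],s["cy"],np.round(s["extrinsics"],3).tolist())
E
```

```text
pics
{'t': 0.0, 'joints': array([-1.41901110e+00,  2.87200594e-01,  1.57816911e+00, -1.85868292e-05,
        1.27860113e+00, -1.49972898e-01]), 'dq': array([ 4.96145891e-04, -8.51159487e-04, -5.21644672e-04, -8.59718577e-05,
       -1.60269383e-03, -3.38023792e-04]), 'effort': array([-3.83937195e-04, -4.05982590e+01, -2.92626143e+01, -1.67430180e-04,
        5.88153605e-03,  7.47576252e-06]), 'eef_pos': array([ 0.20055803, -0.6438775 ,  0.24892811]), 'eef_rot': array([-1.18907744e-03,  9.88638227e-01,  1.50309818e-01, -9.97381866e-06]), 'ft_force': array([-0.34718441, -0.2586254 ,  0.68620069]), 'wrist_torque': array([ 0.02542817, -0.00514812,  0.07159204]), 'gripper_force': 0.0, 'finger_gap': 0.08541877094883062}
scene 402.4448526206191 315.9956183408131 201.3572554160385 [[-0.506, 0.862, -0.015, 0.28], [0.573, 0.323, -0.753, -0.256], [-0.645, -0.39, -0.658, 1.491], [0.0, 0.0, 0.0, 1.0]]
top 373.9270164917623 317.407660163963 193.7970227743189 [[-0.028, -1.0, 0.003, 0.005], [-0.991, 0.027, -0.129, 0.581], [0.129, -0.007, -0.992, 1.073], [0.0, 0.0, 0.0, 1.0]]
```

View pics/scene0.png

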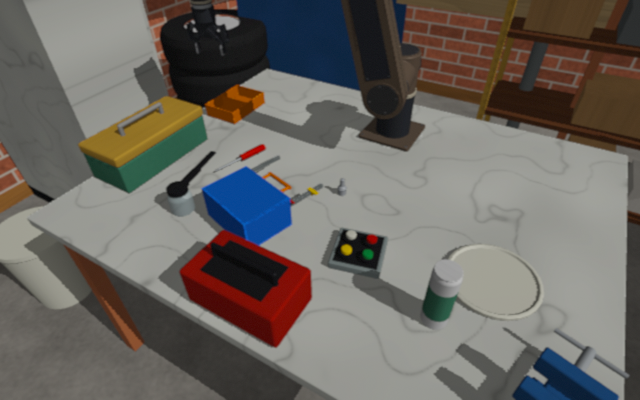

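View pics/top0.png

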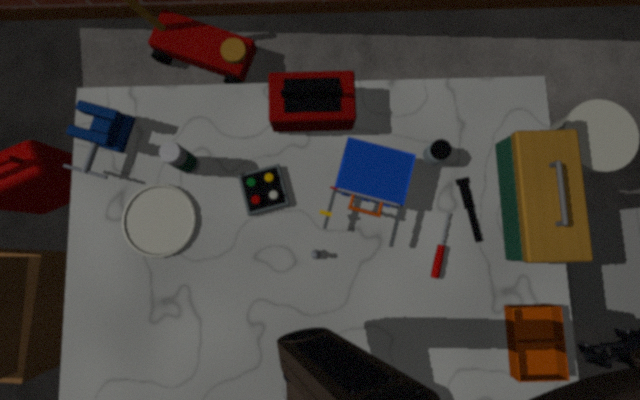

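Scene: keypad around (358,250), with red (372,239), green (368,255), yellow (346,250), white (351,235). The orange bar is at (278,182), the clip at (313,191), and the bolt at (342,187).
Top: green (252,182), yellow (269,178), red (256,199), white (273,195), bar (366,207), clip (325,213), pointer (334,188), bolt (322,254).

```bash
cat > h.py <<'E'
import cv2,numpy as np
def ray(s,uv):
    E=s["extrinsics"];R,t=E[:3,:3],E[:3,3]
    d=R.T@np.array([(uv[0]-s["cx"])/s["fx"],(uv[1]-s["cy"])/s["fy"],1.]);return -R.T@t,d
def onz(s,uv,z):
    o,d=ray(s,uv);return o+d*(z-o[2])/d[2]
def tri(a,ua,b,ub):
    (o1,d1),(o2,d2)=ray(a,ua),ray(b,ub);k=np.linalg.lstsq(np.c_[d1,-d2],o2-o1,rcond=None)[0]
    p,q=o1+d1*k[0],o2+d2*k[1];return (p+q)/2,np.linalg.norm(p-q)
HSV=dict(red=[(0,150,90,6,255,255),(174,150,90,180,255,255)],green=[(55,120,50,85,255,255)],yellow=[(20,140,120,32,255,255)],
 orange=[(7,150,110,17,255,255)],white=[(0,0,120,180,90,255)],blue=[(100,150,80,125,255,255)])
def mask(s,c,roi):
    h=cv2.cvtColor(s["pixels"],cv2.COLOR_BGR2HSV);m=sum(cv2.inRange(h,x[:3],x[3:]) for x in HSV[c])
    z=np.zeros_like(m);x0,y0,x1,y1=roi;z[y0:y1,x0:x1]=m[y0:y1,x0:x1];return z
def blob(s,c,roi):
    n,l,st,ce=cv2.connectedComponentsWithStats(mask(s,c,roi));
    if n<2:return None,0
    i=1+np.argmax(st[1:,4]);return ce[i],st[i,4]
E
cat > m.py <<'E'
from h import *
S,T=[dict(np.load(n+"0.npz")) for n in("scene","top")]
for n,c,rs,rt in [("red","red",(363,231,382,247),(247,192,264,208)),("green","green",(358,246,378,265),(243,173,261,191)),
 ("yellow","yellow",(336,241,356,260),(260,169,278,187)),("white","white",(344,230,359,243),(266,188,281,202)),
 ("clip","yellow",(303,183,325,200),(316,205,334,220)),("bar","orange",(255,165,300,200),(340,192,390,222)),("pointer","red",(280,190,305,212),(324,180,345,196))]:
    (a,na),(b,nb)=blob(S,c,rs),blob(T,c,rt)
    if a is None or b is None: print(n,a,b);continue
    p,e=tri(S,a,T,b);print(n,np.round(a,1),na,np.round(b,1),nb,"tri",np.round(p,4),"err",round(e,4),"topz",np.round(onz(T,b,{"clip":.083,"bar":.078,"pointer":.086}.get(n,.0465)),4))
cs=max(cv2.findContours(mask(T,"blue",(320,125,425,215)),0,2)[0],key=cv2.contourArea)
rc=cv2.minAreaRect(cs);print(rc)
q=np.array([onz(T,p,.1) for p in cv2.boxPoints(rc)]);print(np.round(q,4))
for i in range(4):
    d=q[(i+1)%4]-q[i];print(round(np.linalg.norm(d),3),np.degrees(np.arctan2(d[1],d[0])))
for c,roi in(("orange",(340,192,390,222)),):
    m=mask(T,c,roi);ys,xs=np.nonzero(m);print(cv2.minAreaRect(np.c_[xs,ys].astype(np.float32)))
B=cv2.resize(T["pixels"][120:270,230:430],None,fx=4,fy=4,interpolation=cv2.INTER_CUBIC);cv2.imwrite("pics/crop1.png",B)
E
python3 m.py
```

```text
red [371.8 238.6] 73 [254.6 199.3] 31 tri [0.5688 0.1751 0.0421] err 0.0001 topz [0.5683 0.1744 0.0465]
green [367.7 253.8] 104 [250.5 181.5] 52 tri [0.6218 0.1875 0.0432] err 0.0011 topz [0.6215 0.1864 0.0465]
yellow [346.6 249.2] 78 [268.2 176.9] 26 tri [0.634  0.135  0.0431] err 0.0017 topz [0.6338 0.1339 0.0465]
white [351.8 233.7] 75 [271.8 195.4] 5 tri [0.579  0.1237 0.0434] err 0.0013 topz [0.5783 0.1239 0.0465]
clip [312.7 190.7] 38 [324.7 212.6] 32 tri [ 0.5204 -0.0291  0.0834] err 0.0005 topz [ 0.5205 -0.0293  0.083 ]
bar [278.9 181.3] 102 [379.5 207.5] 17 tri [ 0.5213 -0.1685  0.0675] err 0.0434 topz [ 0.5311 -0.186   0.078 ]
pointer [292.  201.7] 7 [334. 188.] 1 tri [ 0.5886 -0.0556  0.0838] err 0.0052 topz [ 0.5896 -0.0577  0.086 ]
((375.35223388671875, 171.02621459960938), (70.88632202148438, 51.637237548828125), 14.38139533996582)
[[ 0.5897 -0.0588  0.1   ]
 [ 0.7332 -0.1003  0.1   ]
 [ 0.6765 -0.2935  0.1   ]
 [ 0.5349 -0.2489  0.1   ]]
0.149 -16.134560850704762
0.201 -106.34182187165818
0.149 162.50627892516337
0.198 73.89677135948564
((365.0348205566406, 205.06134033203125), (30.947486877441406, 12.46541976928711), 15.422160148620605)
```

View pics/crop1.png

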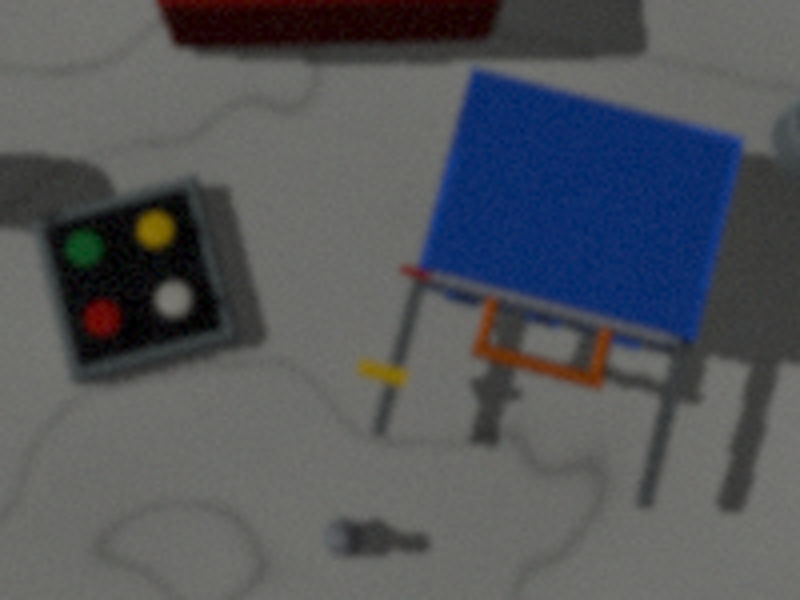

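The keypad and organiser measurements agree: key spacing is about 54 mm, the organiser measures 149 x 200 mm with a yaw of about -16.5°, the clip sits at z 0.083, and the travel should be about 73 mm. I'm moving off, turning the tool so its y lies along the organiser's x.

{"op": "step_arm", "data": {
  "steps": [
    [[0,0,-0.1,0.3,-0.3,0,-1],[0,0,-0.2,0.7,-0.7,0,-1],[0,0,-0.31,1,-1,0,-1],[0,0,-0.42,1,-1,0,-1],[0,0,-0.53,1,-1,0,-1],[0,0,-0.62,1,-1,0,-1],[0,0,-0.62,1,-1,0,-1]]
  ]
}}

```text
t: 0.98
eef_pos: [0.2795, -0.4939, 0.2498]
eef_rot: [-0.0, 0.804, 0.595, 0.0]
ft_force: [-0.1, 0.1, -1.3]
finger_gap: 0.0003
gripper_force: 0.0
```

{"op": "step_arm", "data": {
  "steps": [
    [[0,0,0,0.4,0.24,0,-1],[0,0,0,0.7,0.42,0,-1],[0,0,0,1,0.6,0,-1]]
  ]
}}

```text
t: 1.35
eef_pos: [0.3841, -0.3994, 0.25]
eef_rot: [-0.0, 0.804, 0.594, 0.0]
ft_force: [-0.6, -0.5, 0.2]
finger_gap: 0.0
gripper_force: 0.0
```

{"op": "step_arm", "data": {
  "steps": [
    [[0,0,0,0.4,0.16,0,-1],[0,0,0,0.7,0.28,0,-1],[0,0,0,1,0.4,0,-1]]
  ]
}}

```text
t: 1.72
eef_pos: [0.4648, -0.2983, 0.2501]
eef_rot: [-0.0, 0.804, 0.594, -0.0]
ft_force: [-0.0, 0.1, -0.3]
finger_gap: 0.0004
gripper_force: 0.0
```

{"op": "step_arm", "data": {
  "steps": [
    [[0,0,0,0.4,0,0,-1],[0,0,0,0.7,0,0,-1],[0,0,0,1,0,0,-1]]
  ]
}}

```text
t: 2.1
eef_pos: [0.4992, -0.1834, 0.25]
eef_rot: [-0.0, 0.804, 0.594, -0.0]
ft_force: [-0.2, -0.2, -0.4]
finger_gap: 0.0002
gripper_force: 0.0
```

{"op": "step_arm", "data": {
  "steps": [
    [[0,0,0,0.4,0,0,-1],[0,0,0,0.7,0,0,-1],[0,0,0,1,0,0,-1]]
  ]
}}

```text
t: 2.48
eef_pos: [0.5341, -0.0686, 0.2501]
eef_rot: [-0.0, 0.804, 0.594, -0.0]
ft_force: [0.3, -0.2, 0.2]
finger_gap: -0.0003
gripper_force: 0.0
```

{"op": "step_arm", "data": {
  "steps": [
    [[0,0,0,0.4,0,0,-1],[0,0,0,0.7,0,0,-1],[0,0,0,1,0,0,-1],[0,0,0,1,0,0,-1]]
  ]
}}

```text
t: 2.98
eef_pos: [0.569, 0.0468, 0.2499]
eef_rot: [-0.0, 0.803, 0.596, -0.0]
ft_force: [0.1, 0.0, -0.3]
finger_gap: 0.0001
gripper_force: 0.0
```

{"op": "step_arm", "data": {
  "steps": [
    [[0,0,0,0.4,-0.12,0.2,-1],[0,0,0,0.7,-0.2,0.5,-1],[0,0,0,1,-0.31,0.9,-1],[0,0,0,1,-0.31,1,-1]]
  ]
}}

```text
t: 3.48
eef_pos: [0.5652, 0.1712, 0.126]
eef_rot: [-0.002, 0.803, 0.596, -0.003]
ft_force: [-0.6, -0.3, 0.4]
finger_gap: -0.0002
gripper_force: 0.0
```

{"op": "step_arm", "data": {
  "steps": [
    [[0,0,0,0.02,0,0.2,-1],[0,0,0,0.02,0,0.4,-1],[0,0,0,0.02,0,0.46,-1],[0,0,0,0.02,0,0.48,-1],[0,0,0,0.02,0,0.5,-1],[0,0,0,0.02,0,0.5,-1]]
  ]
}}

```text
t: 4.22
eef_pos: [0.5694, 0.1728, 0.0712]
eef_rot: [0.0, 0.803, 0.595, 0.001]
ft_force: [0.3, 1.0, 0.2]
finger_gap: 0.0002
gripper_force: 0.0
```

{"op": "step_arm", "data": {
  "steps": [
    [[0,0,0,0,0,0.03,-1],[0,0,0,0,0,0.06,-1],[0,0,0,0,0,0.07,-1],[0,0,0,0,0,0.07,-1]]
  ]
}}

```text
t: 4.72
eef_pos: [0.5693, 0.173, 0.0624]
eef_rot: [0.0, 0.803, 0.596, 0.0]
ft_force: [-0.4, 0.5, 3.3]
finger_gap: -0.0005
gripper_force: 1.6
```

Contact: 3.3 N. I'll press further, then hold.

{"op": "step_arm", "data": {
  "steps": [
    [[0,0,0,0,0,0.01,-1],[0,0,0,0,0,0.02,-1],[0,0,0,0,0,0.025,-1],[0,0,0,0,0,0.025,-1]]
  ]
}}

```text
t: 5.22
eef_pos: [0.5693, 0.173, 0.0596]
eef_rot: [0.0, 0.803, 0.596, 0.0]
ft_force: [-1.1, 0.3, 5.8]
finger_gap: 0.0002
gripper_force: 2.9
```

{"op": "step_arm", "data": {
  "steps": [
    [[0,0,0,0,0,0.008,-1],[0,0,0,0,0,0.008,-1],[0,0,0,0,0,0.008,-1]]
  ]
}}

```text
t: 5.6
eef_pos: [0.5693, 0.173, 0.0595]
eef_rot: [0.0, 0.803, 0.596, 0.0]
ft_force: [-3.0, -0.3, 10.1]
finger_gap: -0.0001
gripper_force: 5.0
```

Run:
```python
from station import r, imaging
import cv2
s=imaging.snapshot("scene")
cv2.imwrite("pics/p1.png",cv2.resize(s["pixels"][170:290,280:440],None,fx=4,fy=4));print(r.read_state()["ft_force"])
```

```text
[-2.15025571 -0.28818788  9.95107332]
```

View pics/p1.png

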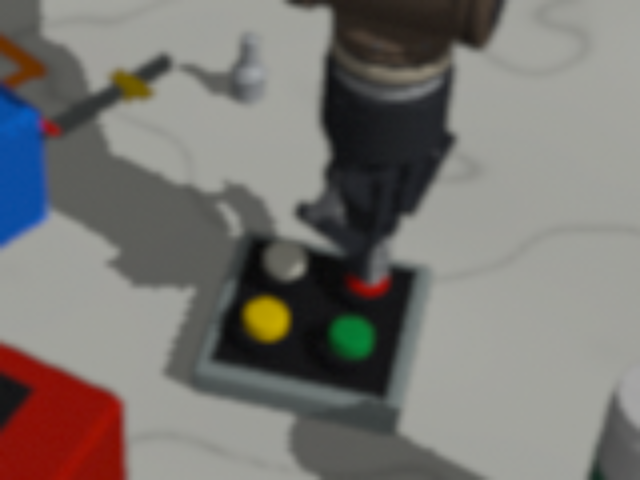

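Fingers are on the red key (368,285), bottomed at 10 N. Next is green.

{"op": "step_arm", "data": {
  "steps": [
    [[0,0,0,0,0,-0.15,-1],[0,0,0,0,0,-0.25,-1],[0,0,0,0.12,0.19,-0.25,-1],[0,0,0,0.24,0.38,-0.25,-1],[0,0,0,0.24,0.38,-0.25,-1],[0,0,0,0.24,0.38,-0.15,-1],[0,0,0,0.24,0.38,-0.08,-1],[0,0,0,0.24,0.38,-0.06,-1]]
  ]
}}

```text
t: 6.65
eef_pos: [0.6193, 0.1869, 0.0639]
eef_rot: [-0.001, 0.803, 0.595, -0.002]
ft_force: [-1.6, -1.5, 2.6]
finger_gap: 0.0001
gripper_force: 1.2
```

{"op": "step_arm", "data": {
  "steps": [
    [[0,0,0,0,0,0.02,-1],[0,0,0,0,0,0.04,-1],[0,0,0,0,0,0.06,-1],[0,0,0,0,0,0.06,-1],[0,0,0,0,0,0.06,-1]]
  ]
}}

```text
t: 7.28
eef_pos: [0.6208, 0.1872, 0.0595]
eef_rot: [-0.0, 0.803, 0.596, -0.001]
ft_force: [-5.1, -0.9, 8.3]
finger_gap: -0.0
gripper_force: 4.5
```

{"op": "step_arm", "data": {
  "steps": [
    [[0,0,0,0,0,-0.15,-1],[0,0,0,0,0,-0.25,-1],[0,0,0,-0.19,0.12,-0.25,-1],[0,0,0,-0.39,0.23,-0.25,-1],[0,0,0,-0.39,0.23,-0.25,-1],[0,0,0,-0.39,0.23,-0.15,-1],[0,0,0,-0.39,0.23,-0.08,-1],[0,0,0,-0.39,0.23,-0.06,-1]]
  ]
}}

```text
t: 8.28
eef_pos: [0.6327, 0.1351, 0.0639]
eef_rot: [-0.001, 0.803, 0.596, -0.001]
ft_force: [-2.2, 0.7, 2.4]
finger_gap: 0.0003
gripper_force: 1.1
```

{"op": "step_arm", "data": {
  "steps": [
    [[0,0,0,0,0,0.02,-1],[0,0,0,0,0,0.04,-1],[0,0,0,0,0,0.06,-1],[0,0,0,0,0,0.06,-1],[0,0,0,0,0,0.06,-1]]
  ]
}}

```text
t: 8.9
eef_pos: [0.6336, 0.1348, 0.0595]
eef_rot: [-0.0, 0.803, 0.595, -0.0]
ft_force: [-5.3, 1.6, 8.5]
finger_gap: -0.0
gripper_force: 4.4
```

{"op": "step_arm", "data": {
  "steps": [
    [[0,0,0,0,0,-0.4,-1],[0,0,0,0,0,-0.8,-1],[0,0,0,0,0,-1,-1],[0,0,0,-0.4,-0.1,-1,-1],[0,0,0,-0.8,-0.2,-1,0],[0,0,0,-1,-0.24,-1,1],[0,0,0,-1,-0.24,-1,1]]
  ]
}}

```text
t: 9.78
eef_pos: [0.5709, 0.0265, 0.1778]
eef_rot: [0.0, 0.804, 0.594, 0.0]
ft_force: [1.0, 0.1, 0.4]
finger_gap: 0.0542
gripper_force: 0.0
```

Run:
```python
from h import *
S,T=[dict(np.load(n+"0.npz")) for n in("scene","top")]
HSV["orange"]=[(4,130,70,19,255,255)]
def vmask(s,roi,sc=4):
    x0,y0,x1,y1=roi;im=cv2.resize(s["pixels"][y0:y1,x0:x1],None,fx=sc,fy=sc,interpolation=cv2.INTER_CUBIC)
    h=cv2.cvtColor(im,cv2.COLOR_BGR2HSV);q=HSV["orange"][0];return cv2.inRange(h,q[:3],q[3:])
out={}
for n,s,roi in(("T",T,(340,185,390,225)),("S",S,(255,165,300,200))):
    m=vmask(s,roi);c=max(cv2.findContours(m,0,2)[0],key=cv2.contourArea).reshape(-1,2)
    r=cv2.minAreaRect(c);b=(cv2.boxPoints(r)+.5)/4-.5+np.array(roi[:2]);print(n,[np.round(v,1) for v in r[:2]],np.round(b,1).tolist());
    z=.078;print(np.round([onz(s,p,z)[:2] for p in b],4).tolist())
    out[n]=m
w=max(o.shape[1] for o in out.values())
pic=np.vstack([cv2.copyMakeBorder(o,0,4,0,w-o.shape[1],0,value=90) for o in out.values()])
cv2.imwrite("pics/bar.png",cv2.resize(pic,None,fx=1.8,fy=1.8))
```

```text
T [array([103.4,  84. ]), array([133.2,  60.5])] [[347.4, 208.6], [351.3, 194.0], [383.5, 202.6], [379.6, 217.2]]
[[0.5304, -0.0945], [0.572, -0.1072], [0.5448, -0.198], [0.5034, -0.1848]]
S [array([89.3, 68.6]), array([117.3,  36.6])] [[262.4, 176.9], [267.7, 169.5], [291.5, 186.7], [286.1, 194.1]]
[[0.5324, -0.1921], [0.4952, -0.1996], [0.5286, -0.0935], [0.5632, -0.0886]]
```

View pics/bar.png

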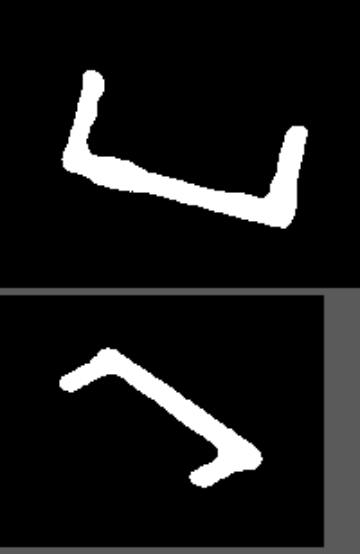

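Both masks show the bar: top midpoint about (364.8,210.7), scene midpoint about (279.5,181).

Run:
```python
from h import *
from station import r
S,T=[dict(np.load(n+"0.npz")) for n in("scene","top")]
print(tri(S,(279.5,180.8),T,(364.8,210.7)),onz(T,(364.8,210.7),.078),onz(S,(279.5,180.8),.078))
st=r.read_state();p=st["eef_pos"];w,x,y,z=st["eef_rot"];a=2*np.arctan2(y,x)
d=np.array([.5195,-.1425])-p[:2];X=np.array([np.cos(a),np.sin(a)]);Y=np.array([X[1],-X[0]])
print(np.degrees(a),d@X/.12,d@Y/.12)
```

```text
(array([ 0.52213487, -0.14183412,  0.07621407]), np.float64(0.004621246215072786)) [ 0.52318427 -0.14360763  0.078     ] [ 0.52314535 -0.13819212  0.078     ]
72.94210181136305 -1.4719578319479327 0.0032858181884563163
```

{"op": "step_arm", "data": {
  "steps": [
    [[0,0,0,-0.4,0,0,-0.34],[0,0,0,-0.7,0,0,-0.34],[0,0,0,-1,0,0,-0.34],[0,0,0,-1,0,0,-0.34]]
  ]
}}

```text
t: 10.28
eef_pos: [0.5368, -0.0881, 0.178]
eef_rot: [0.001, 0.804, 0.594, 0.0]
ft_force: [0.1, 1.1, -0.4]
finger_gap: 0.0284
gripper_force: 0.0
```

{"op": "step_arm", "data": {
  "steps": [
    [[0,0,0,-0.3,0.01,0,-0.34],[0,0,0,-0.46,0.02,0,-0.34],[0,0,0,-0.46,0.02,0.15,-0.34],[0,0,0,-0.46,0.02,0.3,-0.34],[0,0,0,-0.46,0.02,0.3,-0.34]]
  ]
}}

```text
t: 10.9
eef_pos: [0.521, -0.1386, 0.1387]
eef_rot: [-0.003, 0.803, 0.596, -0.001]
ft_force: [0.2, 0.6, 0.4]
finger_gap: 0.0282
gripper_force: 0.0
```

Run:
```python
from station import r, imaging
import cv2,numpy as np
s=imaging.snapshot("scene");t=imaging.snapshot("top")
a=cv2.resize(s["pixels"][130:230,220:370],(600,400));b=cv2.resize(t["pixels"][150:250,310:460],(600,400))
cv2.imwrite("pics/g1.png",cv2.resize(np.vstack([a,b]),(450,600)));print(r.read_state()["eef_pos"])
```

```text
[ 0.52242008 -0.1395622   0.14113599]
```

View pics/g1.png

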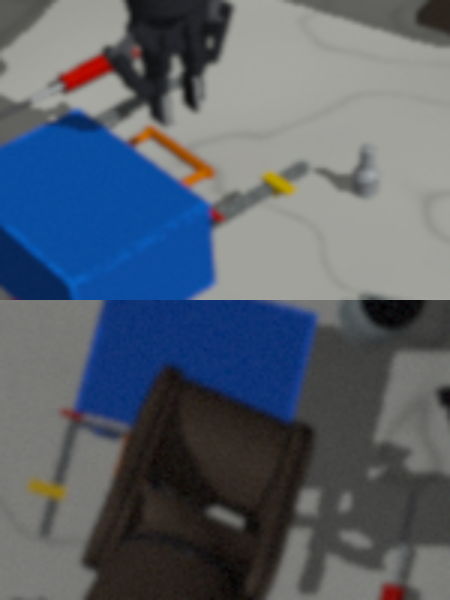

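The fingers stand above and straddling the bar, at scene-crop (160-195,110). The pointer (215,215) and clip (280,183) stay visible. Now down.

{"op": "step_arm", "data": {
  "steps": [
    [[0,0,0,-0.02,0,0.1,-0.34],[0,0,0,-0.02,0,0.2,-0.34],[0,0,0,-0.02,0,0.28,-0.34],[0,0,0,-0.02,0,0.34,-0.34],[0,0,0,-0.02,0,0.34,-0.34]]
  ]
}}

```text
t: 11.62
eef_pos: [0.5214, -0.1425, 0.1003]
eef_rot: [-0.001, 0.803, 0.595, -0.0]
ft_force: [-0.1, 0.3, -0.3]
finger_gap: 0.0282
gripper_force: 0.0
```

{"op": "step_arm", "data": {
  "steps": [
    [[0,0,0,0,0,0.06,-0.34],[0,0,0,0,0,0.12,-0.34],[0,0,0,0,0,0.18,-0.34],[0,0,0,0,0,0.19,-0.34]]
  ]
}}

```text
t: 12.12
eef_pos: [0.5214, -0.1424, 0.0775]
eef_rot: [-0.001, 0.803, 0.595, -0.0]
ft_force: [0.3, 0.8, -0.1]
finger_gap: 0.0281
gripper_force: 0.0
```

{"op": "step_arm", "data": {
  "steps": [
    [[0,0,0,0,0,0,-1],[0,0,0,0,0,0,-1],[0,0,0,0,0,0,-1],[0,0,0,0,0,0,-1],[0,0,0,0,0,0,-1]]
  ]
}}

```text
t: 12.75
eef_pos: [0.5219, -0.1427, 0.0784]
eef_rot: [0.0, 0.803, 0.596, 0.0]
ft_force: [-0.1, 0.2, -1.1]
finger_gap: 0.01
gripper_force: 58.4
```

Gripped at 58 N. I'll draw it out most of the way, then measure.

{"op": "step_arm", "data": {
  "steps": [
    [[0,0,0,0,-0.1,0,-1],[0,0,0,0,-0.2,0,-1],[0,0,0,0,-0.3,0,-1],[0,0,0,0,-0.4,0,-1],[0,0,0,0,-0.5,0,-1],[0,0,0,0,-0.5,0,-1],[0,0,0,0,-0.5,0,-1]]
  ]
}}

```text
t: 13.62
eef_pos: [0.4652, -0.1257, 0.0785]
eef_rot: [0.002, 0.804, 0.595, 0.001]
ft_force: [6.4, -1.4, -7.8]
finger_gap: 0.0098
gripper_force: 59.3
```

```bash
cat > pc.py <<'E'
from station import r, imaging
from h import *
import sys
S,T=imaging.snapshot("scene"),imaging.snapshot("top")
st=r.read_state();print(st["eef_pos"],st["ft_force"],st["finger_gap"])
HSV["red"]=[(0,110,60,6,255,255),(172,110,60,180,255,255)]
ux=np.array([np.cos(np.radians(-16.4)),np.sin(np.radians(-16.4))])
pts={}
for n,c,rs,rt,z in[("clip","yellow",(300,175,330,205),(314,203,336,222),.083),("ptr","red",(285,175,330,212),(314,180,345,222),.086)]:
    (a,na),(b,nb)=blob(S,c,rs),blob(T,c,rt);print(n,a,na,b,nb)
    for k,s,u in(("S",S,a),("T",T,b)):
        if u is not None: pts[n,k]=onz(s,u,z);print(k,np.round(pts[n,k],4))
    if a is not None and b is not None:print("tri",tri(S,a,T,b))
for k in"ST":
    if("ptr",k) in pts and ("clip",k) in pts:print(k,"pointer beyond clip along org x (m)",(pts["ptr",k]-pts["clip",k])[:2]@ux)
a=cv2.resize(S["pixels"][160:220,260:360],(600,360),interpolation=2);b=cv2.resize(T["pixels"][175:235,300:400],(600,360),interpolation=2)
cv2.imwrite(f"pics/{sys.argv[1]}.png",cv2.resize(np.vstack([a,b]),(500,600)))
E
python3 pc.py d1
```

```text
[ 0.46524607 -0.12569885  0.07842404] [ 6.83306484 -2.05573542 -8.87692869] 0.009673861722311182
clip [312.51282051 190.76923077] 39 [325.23684211 212.73684211] 38
S [ 0.5204 -0.0293  0.083 ]
T [ 0.5201 -0.0308  0.083 ]
tri (array([ 0.51984066, -0.03027849,  0.08226121]), np.float64(0.0011536235582447147))
ptr [307.22222222 191.55555556] 9 [328.3 207.8] 10
S [ 0.5335 -0.0383  0.086 ]
T [ 0.5336 -0.0398  0.086 ]
tri (array([ 0.53328336, -0.03921102,  0.08554605]), np.float64(0.0012964898382366924))
S pointer beyond clip along org x (m) 0.01513746073987173
T pointer beyond clip along org x (m) 0.015488995295787778
```

View pics/d1.png

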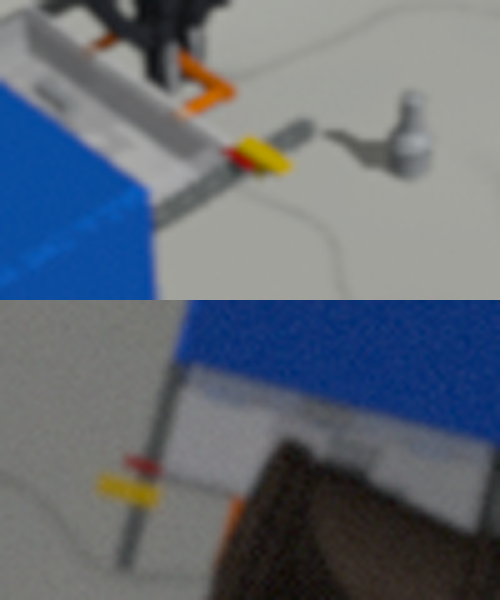

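The drawer is out about 59 mm. The pointer stands just behind the clip at crop (240,157)/(142,466), with about 15 mm to go.

{"op": "step_arm", "data": {
  "steps": [
    [[0,0,0,0,-0.04,0,-1],[0,0,0,0,-0.08,0,-1],[0,0,0,0,-0.12,0,-1],[0,0,0,0,-0.125,0,-1],[0,0,0,0,-0.125,0,-1],[0,0,0,0,-0.125,0,-1]]
  ]
}}

```text
t: 14.48
eef_pos: [0.4513, -0.1215, 0.0785]
eef_rot: [0.003, 0.804, 0.595, 0.002]
ft_force: [7.8, -2.8, -9.1]
finger_gap: 0.0098
gripper_force: 59.2
```

```bash
python3 pc.py d2
```

```text
[ 0.45127914 -0.12150644  0.07843355] [ 8.07713705 -2.44284334 -9.99068609] 0.009814447827452511
clip [314.70588235 192.29411765] 17 [321.3 211.8] 10
S [ 0.5231 -0.0207  0.083 ]
T [ 0.523  -0.0197  0.083 ]
tri (array([ 0.52320042, -0.02007041,  0.08332068]), np.float64(0.0008402298568793999))
ptr [311.4 188.6] 5 None 0
S [ 0.5169 -0.0349  0.086 ]
S pointer beyond clip along org x (m) -0.0019257763238607385
```

View pics/d2.png

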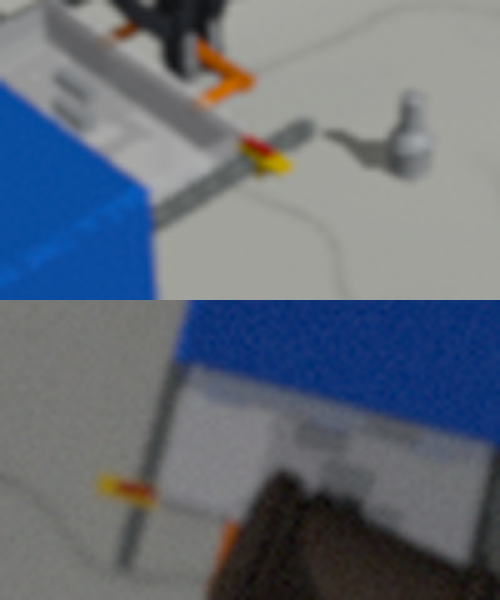

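The red pointer lies on the yellow clip in both views (about (258,150) and (130,490)), with yellow on both sides. I'll hold for over 0.5 s, then hand in.

{"op": "step_arm", "data": {
  "steps": [
    [[0,0,0,0,0,0,-1],[0,0,0,0,0,0,-1],[0,0,0,0,0,0,-1],[0,0,0,0,0,0,-1],[0,0,0,0,0,0,-1],[0,0,0,0,0,0,-1],[0,0,0,0,0,0,-1],[0,0,0,0,0,0,-1]]
  ]
}}

```text
t: 15.58
eef_pos: [0.4513, -0.1215, 0.0784]
eef_rot: [0.003, 0.804, 0.595, 0.002]
ft_force: [8.6, -2.4, -9.0]
finger_gap: 0.0098
gripper_force: 59.2
```

```bash
python3 -c "
from station import r
s=r.read_state();print(s['t'],s['eef_pos'],s['gripper_force'])
print(r.sign_off())"
```

```text
15.575 [ 0.45130814 -0.12152437  0.07844826] 59.24635648727417
the job is handed in; nothing more can be done
None
```

Job handed in at 15.6 s, no verdict returned: I pressed red, green and yellow right down in turn without touching white, and the drawer is held about 74 mm out with its pointer over the clip.

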